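Refill the five cleat holders of the garage slat rack

ROBOT

A 7-joint arm with a two-finger parallel gripper is mounted at the origin on the work surface. World frame = base frame: x ahead of the robot, y to its left, z up, the work surface at z = 0. Lengths are in m, angles in rad, forces in N, time in s.
With the tool pointing down it reaches from about 0.4 to 0.875 m from the base axis. Payload 19.3 kg.
Tool frame: the origin (TCP) lies at the very end of the fingers, on their centre line; the grasp point (between the pads) lies 19 mm behind it; z points along the fingers, y is the line along which they close (so a half turn about z gives the same grasp; the last joint's range is limited). The gripper opens to 85 mm and grips with 20 to 120 N. Pads are 22 mm wide; open, the fingers measure 114 mm over their backs; the gripper's body (76 mm by 85 mm) begins 54 mm behind the grasp point. The pads swing forward as they close: fully open they stand 13 mm farther back than shut.
Start: joints at [1.107, 0.521, -0.036, 1.599, 0.021, 1.021, -0.113], TCP at [0.24, -0.577, 0.231] pointing down, gripper open.
Joint ranges: [-2.91, 2.91], [-0.3, 2.13], [-1.5, 1.42], [0.17, 2.43], [-1.26, 4.41], [0.16, 1.93], [-2.52, 2.52]. Speed limits (rad/s): [1.89, 1.89, 2.39, 2.39, 3.01, 3.01, 3.01].

INTERFACE

Orientations are given as [roll, pitch, yaw] about the fixed x, y, z axes, in that order (R = Rz(yaw) Ry(pitch) Rx(roll)).
In Python, from workcell import bot gives the robot as it stands.
- The arm moves only by the tool carry_out, never from a script. Its argument "rows" is a list that holds one entry, the list of rows, each a list of 4 numbers: the shift along the tool's x, y, z in m, then the turn about the tool's z in degrees. In form: [[[x, y, z, twist], ...]]. A call has 1 to 12 rows; each row is the pose to reach, as a shift and turn from the pose commanded when the call began, along the tool's axes at that moment; what a row does not reach only later rows make up. A row lasts 1/12 s, in which the tool goes at most 41.7 mm and 7.16 degrees, less where a joint would pass 70% of its speed; a pose out of reach is approached as far as the arm can. A call with a gripper value outside its range is refused whole. "grip" is the finger opening in m, from 0 to 0.0854, set as the call begins (left out, the last holds). The fingers move at their own pace and stop on an object; "grip_force" is the grip in N (left out, the last holds). Time passes only in rows, so rows that repeat a pose let the fingers close. It gives the time, the measured TCP pose, the force, the opening and the grip force at its end, in the units of the state.
- bot.observe(): the state, without advancing time (a new reading comes with each control period).
- bot.grab_frame(name): name is "scene" or "top" or "wrist"; returns a dict with "pixels" (420x560x3 uint8, red, green, blue), "K" (3x3 intrinsics, pixels), "pose" (4x4, takes a point from camera to world coordinates). Camera axes: x right, y down, z forward; pixel columns grow to the right and rows downward; lengths in m; the calibration is good to about 2 mm. A picture is of the moment at which its call begins. There is no depth.
- bot.job_done(): hands the job in; it is judged then, once.
Trained networks look in a picture, given as the dict that the camera call returned (one of the last four; its "shot" number tells which), for a name from the list of things; names that differ only in an ending like _2 or _b are one class to them, and where a whole thing is asked for, a point or a joint stands for the part that bears it (a point fixed in the world has none). Each returns a list of dicts, best first, with "conf" (0 to 1); they miss things now and then, are a little off and sometimes report something else, mostly with a low value. They report only what shows in the picture. A call takes as long as a camera call. They do not tell look-alikes from the thing itself.
- bot.look_for(picture, label): "position" ([column, row] in pixels, amid what is visible of it).
- bot.regions_of(picture, label): "region" (420x560 bool, what is visible of it) and "position" ([column, row] in pixels, amid what is visible of it).
- bot.spot_point(picture, label): "position" ([column, row] in pixels: a listed point, or the origin of a listed thing).
The state is a dict: "clock": time; "qpos": joint angles; "qd": joint speeds; "joint_efforts": joint torques, N m; "position": TCP position; "tool_rot": TCP orientation; "force": force on the tool from outside, world axes, zero at the start; "moment": the same for the moment, N m; "grip_width": finger opening in m; "finger_force": force on a finger pad.
Only numpy, scipy, OpenCV 4.12 (cv2) and the standard library are available. Lean on these libraries where they do the work, as an engineer would, in place of code of your own. Each camera call takes 0.05 s, during which the arm holds its last target. There are 200 camera calls.

TASK

Five plywood holders have been taken down from the slat rack, and the fittings that belong in them lie loose on the bench. Put each fitting into its own holder: the large hose clamp flat on the base round the thick dowel, the small hose clamp flat on the base round the thin dowel, the brass bushing hexagon down on the floor of the hexagonal pocket, the rubber grommet flat in the round pocket, and the orange coupling lying in both notches of the notched holder with its collar between the slats. Any order will do; leave all five in place, at rest and let go.

Things in the scene. Friction and masses are not known exactly. Their poses are not given: they have to be found in the camera images.
- large_clamp_center (a point): Large steel worm-drive hose clamp, lying flat: ring 62 mm outside, 57 mm inside, 13 mm tall. Its screw housing sticks out 10 mm on the clamp's own +x side, with the 36 mm screw along y there: grip the plain band at +y and -y. Point: middle of the ring, half-way up (6.5 mm above the bench); z up. About 35 g.
- small_clamp_center (a point): Small steel worm-drive hose clamp, lying flat: ring 39 mm outside, 34 mm inside, 12 mm tall. Its screw housing sticks out 9 mm on the clamp's own +x side, with the 31 mm screw along y there: grip the plain band at +y and -y. Point: middle of the ring, half-way up (6 mm above the bench); z up. About 20 g.
- bushing_center (a point): Brass hex bushing standing hexagon down: hexagonal flange 38 mm across flats, 10 mm high; on it a round threaded barrel 33 mm in diameter, 17 mm high, open on top (grip the barrel); 27 mm high in all. Point: on its axis, half-way up (13.5 mm above the bench); z up. About 120 g.
- grommet_center (a point): Black rubber pipe grommet lying flat: thick ring 52 mm outside, 30 mm inside, 20 mm tall, grooved round its middle. Point: middle of the ring, half-way up (10 mm above the bench); z up. About 25 g.
- coupling_center (a point): Orange plastic pipe coupling on its side, 100 mm long along its own x: an octagonal collar 36 mm long, 46 mm across flats, round the middle (rests on one flat; two upright flats at +y and -y to grip), and a round open socket 40 mm in diameter, 32 mm long at each end. Point: middle, on the axis, 23 mm above the bench. About 75 g.
- thick_dowel_holder: Plywood holder with one thick upright dowel, 38 mm in diameter, standing 26 mm above the base: for the large clamp. Fixed; base 116 x 104 x 12 mm (top 12 mm above bench); 42 mm high back board 61 to 85 mm from the origin along +x (away from the robot). Origin: bench level, below the middle of the dowel; z up, yaw within 13 degrees.
- thin_dowel_holder: Plywood holder with one thin upright dowel, 16 mm in diameter, standing 26 mm above the base: for the small clamp. Fixed; base 116 x 104 x 12 mm (top 12 mm above bench); 42 mm high back board 61 to 85 mm from the origin along +x (away from the robot). Origin: bench level, below the middle of the dowel; z up, yaw within 13 degrees.
- hex_pocket_holder: Plywood holder with a six-sided frame 6 mm high on its base: a roomy hexagonal pocket, 60 mm across flats inside, 82 outside; for the bushing, turned any way. Fixed; base 116 x 104 x 12 mm (top 12 mm above bench); 42 mm high back board 61 to 85 mm from the origin along +x (away from the robot). Origin: bench level, below the middle of the pocket; yaw within 13 degrees.
- round_pocket_holder: Plywood holder with a round ring 6 mm high on its base: a round pocket, 70 mm in diameter inside, 86 outside; for the grommet. Fixed; base 116 x 104 x 12 mm (top 12 mm above bench); 42 mm high back board 61 to 85 mm from the origin along +x (away from the robot). Origin: bench level, below the middle of the pocket; z up, yaw within 13 degrees.
- notched_holder: Plywood holder with two upright slats across it, 12 mm thick, 44 mm high, centred at x = -36 and +36 mm; 90-degree V notches, 60 mm wide at the top. The coupling lies along x, a socket in each notch, its axis 42 mm above the bench. Fixed; base 12 mm thick; 42 mm high back board 61 to 85 mm from the origin along +x (away from the robot). Origin: bench level, below the middle of the notches.
Things that resemble listed ones, but are neither listed nor needed, are in the scene too. Leave any blue look-alike of the part that bears small_clamp_center alone.

How it is judged:
By the outcome, as a careful person would: the job done as asked, in the order asked, and still so for the second after the job is handed in, with the robot touching nothing.
It also fails if it takes over 128 s, if anything falls off the work surface, if the arm or the gripper's body presses on something with over 40 N, if the wrist force passes 120 N, or if a joint passes its speed limit or range.

## Working session

There is one attempt and no reset: what is moved stays moved. The work goes in short steps, Python scripts to look and compute and a tool call to move; the robot and the scene stay as the last step left them, time stands still between calls to the robot, and variables do not carry over. Pictures are saved under pics/ and viewed, at most 19 in all, crops included, and the job is handed in when it is done.

Besides the shell and the picture viewer there is one more tool, called after ">>>" as name(argument=value, ...) on one line, values as JSON. carry_out: Moves the arm, as the interface text tells. Its arguments: {"type":"object","properties":{"rows":{"type":"array","items":{"type":"array","items":{"type":"array","items":{"type":"number"}}}},"grip":{"type":"number"},"grip_force":{"type":"number"}},"required":["rows"]}

```bash
mkdir -p pics; python3 - <<'E'
from workcell import bot
import cv2,numpy as np
o=bot.observe();print({k:np.round(v,3) for k,v in o.items()})
ims=[]
for n in("top","scene"):
    f=bot.grab_frame(n);cv2.imwrite(f'pics/{n}0.png',cv2.cvtColor(f['pixels'],cv2.COLOR_RGB2BGR));print(n,f['K'].tolist(),np.round(f['pose'],3).tolist())
    for l in "large_clamp_center small_clamp_center bushing_center grommet_center coupling_center thick_dowel_holder thin_dowel_holder hex_pocket_holder round_pocket_holder notched_holder".split():
        print(l,[(np.round(d['position']).tolist(),round(d['conf'],2)) for d in bot.spot_point(f,l)][:4])
E
```

```text
{'clock': np.float64(0.0), 'qpos': array([ 1.107,  0.522, -0.036,  1.6  ,  0.021,  1.021, -0.113]), 'qd': array([ 0.001, -0.001,  0.   ,  0.001, -0.001,  0.003,  0.   ]), 'joint_efforts': array([-0.0000e+00, -9.2712e+01,  1.9800e+00, -3.6993e+01,  1.8000e-02,
        8.0000e-03,  0.0000e+00]), 'position': array([ 0.24 , -0.577,  0.231]), 'tool_rot': array([-3.14 ,  0.   ,  0.394]), 'force': array([ 0.086,  0.352, -0.109]), 'moment': array([-0.011, -0.007,  0.024]), 'finger_force': np.float64(0.0), 'grip_width': np.float64(0.086)}
top [[406.2140915870364, 0.0, 276.91055403046005], [0.0, 406.2140915870364, 209.44766331167864], [0.0, 0.0, 1.0]] [[0.004, -0.994, 0.11, 0.374], [-1.0, -0.005, -0.01, 0.03], [0.011, -0.11, -0.994, 0.909], [0.0, 0.0, 0.0, 1.0]]
large_clamp_center [([218.0, 217.0], 0.48), ([284.0, 218.0], 0.45)]
small_clamp_center [([411.0, 296.0], 0.62), ([102.0, 240.0], 0.6), ([165.0, 308.0], 0.57), ([286.0, 218.0], 0.54)]
bushing_center [([414.0, 249.0], 0.85)]
grommet_center [([346.0, 214.0], 0.87)]
coupling_center [([151.0, 246.0], 0.69)]
thick_dowel_holder [([213.0, 134.
[... 351 characters left out ...]
, [0.698, -0.48, 0.532, -0.42], [0.013, -0.734, -0.679, 0.635], [0.0, 0.0, 0.0, 1.0]]
large_clamp_center [([310.0, 199.0], 0.65)]
small_clamp_center [([108.0, 248.0], 0.81), ([261.0, 225.0], 0.77), ([349.0, 141.0], 0.57), ([219.0, 220.0], 0.55)]
bushing_center [([123.0, 278.0], 0.8)]
grommet_center [([396.0, 185.0], 0.74), ([214.0, 255.0], 0.72), ([323.0, 286.0], 0.68)]
coupling_center [([325.0, 149.0], 0.77), ([395.0, 183.0], 0.45)]
thick_dowel_holder [([380.0, 230.0], 0.66), ([156.0, 378.0], 0.42)]
thin_dowel_holder [([393.0, 185.0], 0.82)]
hex_pocket_holder [([324.0, 280.0], 0.87)]
round_pocket_holder [([155.0, 376.0], 0.78), ([309.0, 197.0], 0.53)]
notched_holder [([254.0, 328.0], 0.84)]
```

View pics/top0.png

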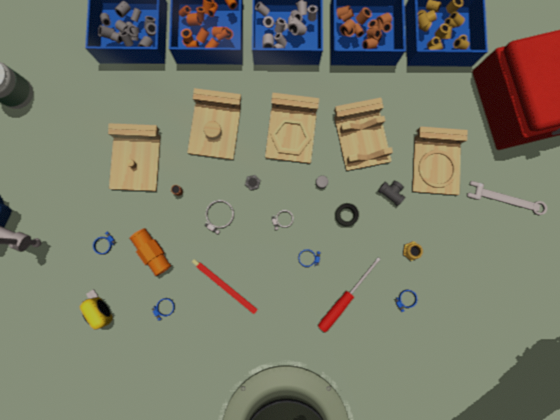

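View pics/scene0.png

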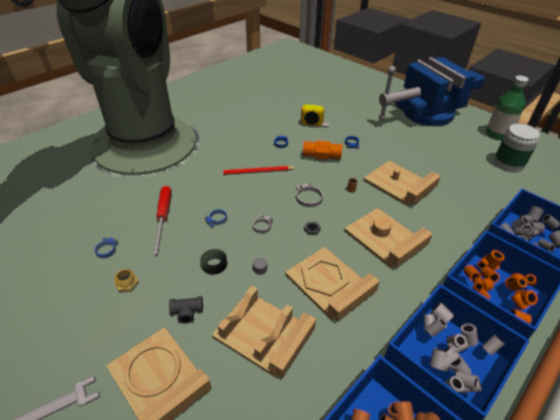

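The top view shows the steel large clamp at (219,215) with its housing at lower left, and the steel small clamp at (284,219) with its housing on the left. The grommet is at (347,215), the bushing at (414,251) and the coupling at (150,252). The holders run left to right: thin dowel (133,165), thick dowel (213,130), hex (291,138), notched (362,140) and round (436,168). The blue rings are look-alikes.

```bash
cat > h.py <<'E'
from workcell import bot
import cv2,numpy as np
def ray(f,p,z):
    p=np.atleast_2d(np.asarray(p,float)); d=np.c_[p,np.ones(len(p))]@np.linalg.inv(f['K']).T@f['pose'][:3,:3].T
    c=f['pose'][:3,3]; return (c+d*((z-c[2])/d[:,2])[:,None])[:,:2]
def px(f,P):
    q=(np.asarray(P)-f['pose'][:3,3])@f['pose'][:3,:3]; q=f['K']@q; return q[:2]/q[2]
def near(L,p,r=30):
    L=[d for d in L if np.hypot(*(np.array(d['position'])-p))<r]; return L[0] if L else None
def go(x,y,z,yaw):
    """shift + twist (deg) from now; yaw deg, modulo a half turn"""
    o=bot.observe(); p=o['position']; r=o['tool_rot']; c=np.cos(r[2]);s=np.sin(r[2])
    d=np.array([x,y,z])-p; t=(np.degrees(r[2])-yaw+90)%180-90
    return np.round([c*d[0]+s*d[1], s*d[0]-c*d[1], -d[2]],4).tolist()+[round(t,1)]
def save(f,n): cv2.imwrite(f'pics/{n}.png',cv2.cvtColor(f['pixels'],cv2.COLOR_RGB2BGR))
E
python3 - <<'E'
from h import *
T=bot.grab_frame('top');S=bot.grab_frame('scene')
A={'large_clamp_center':((219,215),(309,195),.0065),'small_clamp_center':((284,219),(263,224),.006),'bushing_center':((414,250),(124,279),.0135),'grommet_center':((347,215),(213,261),.01),'coupling_center':((150,252),(323,150),.023),
'thick_dowel_holder':((213,130),(381,230),0),'thin_dowel_holder':((133,165),(393,178),0),'hex_pocket_holder':((291,138),(324,278),0),'round_pocket_holder':((436,168),(155,370),0),'notched_holder':((362,140),(257,327),0)}
for l,(a,b,z) in A.items():
    out=[l]
    for f,p in((T,a),(S,b)):
        d=near(bot.spot_point(f,l),p); out.append(None if d is None else (np.round(ray(f,d['position'],z)[0],4).tolist(),round(d['conf'],2)))
        R=near(bot.regions_of(f,l),p)
        if R is not None:
            ys,xs=np.nonzero(R['region']); w=ray(f,np.c_[xs,ys],z)
            r=cv2.minAreaRect((w*1000).astype(np.float32)); out.append(('rect',np.round(r[0]).tolist(),np.round(r[1]).tolist(),round(r[2])))
    print(*out)
print(bot.observe()['clock'])
im=cv2.cvtColor(T['pixels'],cv2.COLOR_RGB2BGR)
cv2.imwrite('pics/crop1.png',cv2.resize(im[80:280,90:290],(600,600),interpolation=3)); cv2.imwrite('pics/crop2.png',cv2.resize(im[85:265,265:475],(700,600),interpolation=3))
E
```

```text
large_clamp_center ([0.461, 0.1533], 0.66) ('rect', [457.0, 156.0], [62.0, 65.0], 48) ([0.4575, 0.1612], 0.81) ('rect', [458.0, 153.0], [61.0, 82.0], 43)
small_clamp_center ([0.458, -0.003], 0.42) ([0.4484, 0.0102], 0.69) ('rect', [448.0, 10.0], [39.0, 55.0], 45)
bushing_center ([0.3906, -0.2825], 0.69) ('rect', [383.0, -276.0], [38.0, 44.0], 22) ([0.3816, -0.2769], 0.67) ('rect', [382.0, -280.0], [38.0, 59.0], 81)
grommet_center ([0.4612, -0.135], 0.87) ('rect', [463.0, -134.0], [49.0, 52.0], 27) ([0.4513, -0.1238], 0.7) ('rect', [458.0, -134.0], [51.0, 65.0], 50)
coupling_center ([0.3837, 0.2917], 0.69) ('rect', [378.0, 296.0], [107.0, 50.0], 38) ([0.3812, 0.2971], 0.97) ('rect', [374.0, 297.0], [101.0, 87.0], 39)
thick_dowel_holder ([0.6514, 0.1623], 0.61) ('rect', [672.0, 167.0], [113.0, 156.0], 84) ([0.639, 0.1665], 0.86) ('rect', [657.0, 186.0], [144.0, 143.0], 83)
thin_dowel_holder ([0.5722, 0.3459], 0.84) ('rect', [593.0, 348.0], [153.0, 120.0], 0) ([0.5729, 0.3454], 0.59) ('rect', [578.0, 370.0], [160.0, 143.0], 88)
hex_pocket_holder ([0.6397, -0.009], 0.71) ('rect', [663.0, -12.0], [109.0, 158.0], 84) ([0.6396, -0.0204], 0.57) ('rect', [648.0, 6.0], [136.0, 146.0], 85)
round_pocket_holder ([0.5626, -0.3406], 0.94) ('rect', [588.0, -349.0], [122.0, 160.0], 84) ([0.5702, -0.3413], 0.74) ('rect', [574.0, -336.0], [113.0, 145.0], 86)
notched_holder ([0.6274, -0.1701], 0.92) ('rect', [651.0, -176.0], [155.0, 119.0], 11) ([0.6194, -0.1706], 0.77)
3.2
```

View pics/crop1.png

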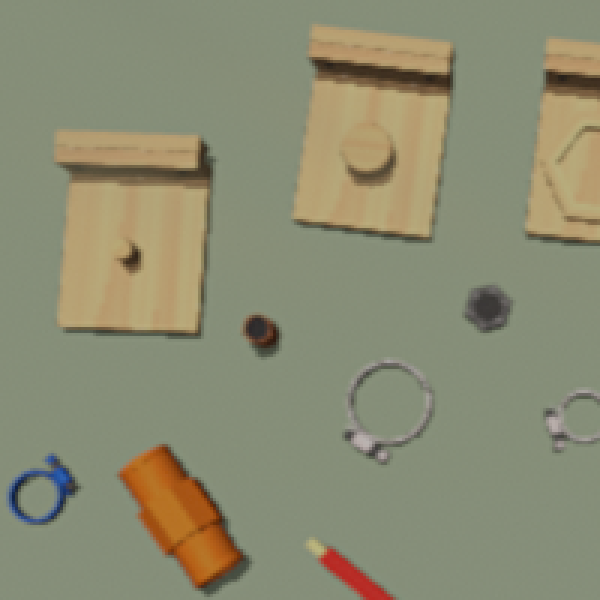

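View pics/crop2.png

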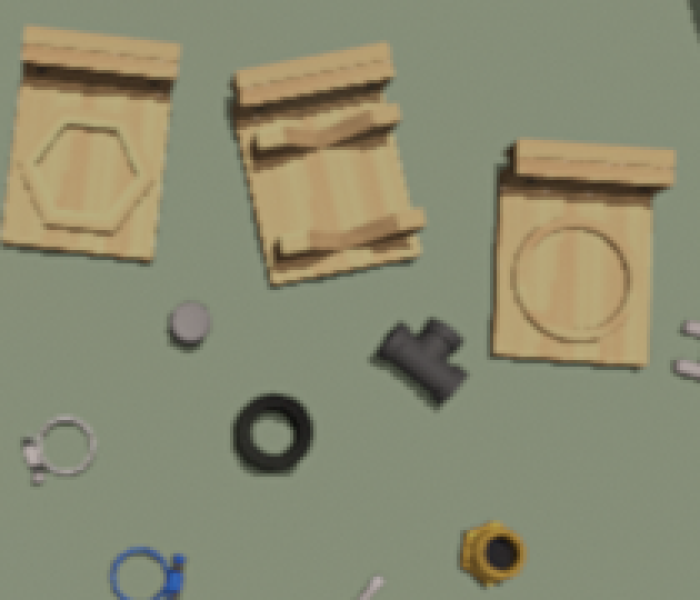

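Both crops are clear. In crop 1 the large ring centre is (390,402) with its screw running (350,436)-(383,456), the thick dowel top is (367,148) and the thin dowel top is about (125,247). In crop 2 the small ring is (66,446), the grommet (272,434), the bushing barrel top (502,551), the hex pocket about (86,170) and the round pocket about (571,282).

```bash
python3 - <<'E'
from h import *
T=bot.grab_frame('top')
c1=lambda x,y:(90+x/3,80+y/3)
c2=lambda x,y:(265+x/3.3333,85+y/3.3333)
for n,p,z in [('large',c1(390,402),.0065),('small',c2(66,446),.006),('grom',c2(272,434),.015),('bush top',c2(500,551),.027),('coup',c1(183,516),.03),('thickd',c1(367,147),.038),('thind',c1(124,247),.038),('hex',c2(86,172),.018),('round',c2(571,282),.018),('notch slat F mid top',c2(350,230),.044),('slat B',c2(328,125),.044)]:
    print(n,np.round(ray(T,p,z)[0],4))
print('L',go(.457,.157,.06,-31))
E
```

```text
large [0.4622 0.1473]
small [0.4522 0.0028]
grom [ 0.4601 -0.1339]
bush top [ 0.3832 -0.2791]
coup [0.3772 0.2904]
thickd [0.647  0.1637]
thind [0.5711 0.3381]
hex [ 0.637 -0.01 ]
round [ 0.5634 -0.3361]
notch slat F mid top [ 0.5916 -0.1816]
slat B [ 0.6623 -0.1686]
L [0.4823, -0.5947, 0.1713, np.float64(53.6)]
```

```bash
python3 - <<'E'
from h import *
print(go(.383,-.279,.15,22.6))
E
```

```text
[0.2467, -0.2204, 0.0813, np.float64(-0.0)]
```

>>> carry_out(rows=[[[0.027,-0.024,0.008,0],[0.062,-0.055,0.02,0],[0.097,-0.086,0.032,0],[0.132,-0.117,0.043,0],[0.167,-0.148,0.055,0],[0.2,-0.178,0.066,0],[0.225,-0.202,0.075,0],[0.24,-0.215,0.08,0],[0.247,-0.22,0.081,0],[0.247,-0.22,0.081,0]]], grip=0.06)

```text
clock: 4.08
position: [0.3851, -0.2758, 0.1499]
tool_rot: [-3.14, -0.0, 0.399]
force: [0.8, -0.7, 0.2]
grip_width: 0.0602
finger_force: 0.0
```

```bash
cat >> h.py <<'E'
def look(l,z,n=None,x=None,y=None):
    """wrist network estimates of l (nearest to x,y) and the state"""
    f=bot.grab_frame('wrist')
    if n: save(f,n)
    for d in bot.spot_point(f,l)[:4]: print('wrist pt',l,np.round(ray(f,d['position'],z)[0],4),np.round(d['position']),round(d['conf'],2))
    for d in bot.regions_of(f,l)[:3]:
        ys,xs=np.nonzero(d['region']); r=cv2.minAreaRect((ray(f,np.c_[xs,ys],z)*1000).astype(np.float32)); print('rect',np.round(r[0]),np.round(r[1]),round(r[2]),round(d['conf'],2))
    o=bot.observe(); print(round(o['clock'],2),np.round(o['position'],4),'yaw',round(np.degrees(o['tool_rot'][2]),1),'w',round(o['grip_width'],4))
    return f
E
python3 - <<'E'
from h import *
look('bushing_center',.0135,'w1')
E
```

```text
wrist pt bushing_center [ 0.3818 -0.2817] [280. 193.] 0.74
rect [ 384. -280.] [44. 38.] 50 0.77
4.23 [ 0.3833 -0.2799  0.1505] yaw 22.5 w 0.0604
```

View pics/w1.png

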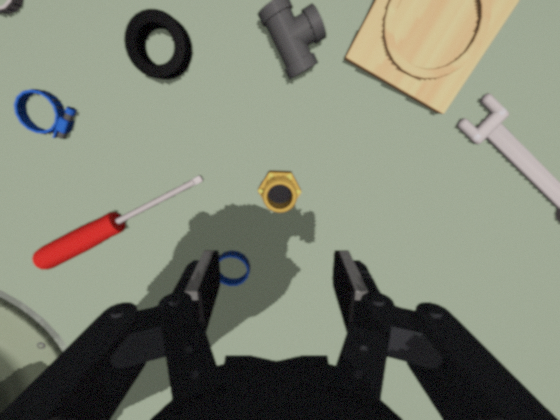

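The wrist view shows the bushing at (280,192) on the centre line, with clear space round it.

>>> carry_out(rows=[[[0,0,0.03,0],[0,0,0.065,0],[0,0,0.1,0],[0,0,0.125,0],[0,0,0.1355,0],[0,0,0.1375,0],[0,0,0.1375,0]]])

```text
clock: 4.82
position: [0.3833, -0.2799, 0.0131]
tool_rot: [-3.142, 0.0, 0.393]
force: [-0.6, -0.5, 0.2]
grip_width: 0.0597
finger_force: 0.0
```

>>> carry_out(rows=[[[0,0,0,0],[0,0,0,0],[0,0,0,0],[0,0,0,0],[0,0,0,0],[0,0,0,0],[0,0,-0.015,0],[0,0,-0.045,0],[0,0,-0.08,0],[0,0,-0.105,0],[0,0,-0.115,0],[0,0,-0.115,0]]], grip=0.02, grip_force=50)

```text
clock: 5.82
position: [0.3846, -0.2801, 0.1306]
tool_rot: [3.137, -0.003, 0.393]
force: [-0.4, 0.7, -0.5]
grip_width: 0.0306
finger_force: 50.1
```

```bash
python3 - <<'E'
from h import *
f=bot.grab_frame('wrist'); print(px(f,[.383,-.28,.13]))
o=bot.observe();print(o['position'],o['force'],o['grip_width'],o['finger_force'])
print(go(.638,-.011,.13,0), go(.638,-.011,.13,-5))
E
```

```text
[273.23271393 261.96778341]
[ 0.38396546 -0.27966061  0.12894324] [ 0.70493763  0.0709235  -1.53660028] 0.03057614851858252 50.12907028198242
[0.3376, -0.1507, -0.0011, np.float64(22.5)] [0.3376, -0.1507, -0.0011, np.float64(27.5)]
```

>>> carry_out(rows=[[[0.02,-0.009,0,0],[0.055,-0.025,0,0],[0.092,-0.041,0,0],[0.129,-0.058,0,0],[0.166,-0.074,0,0],[0.203,-0.091,0,0],[0.24,-0.107,0,0],[0.277,-0.124,0,0],[0.308,-0.138,0,0],[0.328,-0.147,0,0],[0.338,-0.151,0,0],[0.338,-0.151,0,0]]])

```text
clock: 6.87
position: [0.6381, -0.0078, 0.1259]
tool_rot: [-3.14, 0.001, 0.397]
force: [-0.1, 0.6, -0.8]
grip_width: 0.0306
finger_force: 50.1
```

```bash
python3 - <<'E'
from h import *
look('hex_pocket_holder',.0,'w2')
E
```

```text
wrist pt hex_pocket_holder [ 0.6407 -0.0105] [279. 190.] 0.96
rect [652. -20.] [123. 149.] 83 0.86
7.02 [ 0.6366 -0.0116  0.1269] yaw 22.5 w 0.0308
```

View pics/w2.png

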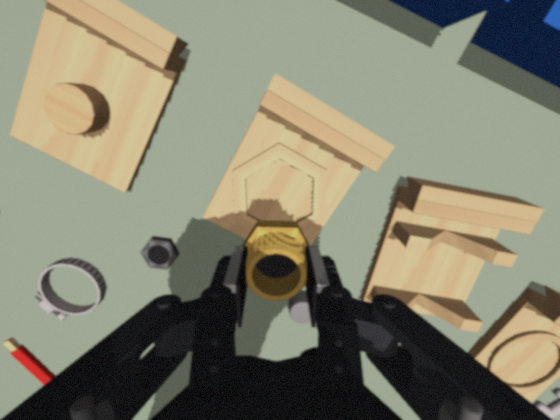

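The wrist view shows the hex pocket centre at about (279,194), directly below the held bushing. I'll lower it now.

>>> carry_out(rows=[[[0.003,0,0.02,0],[0.003,0,0.05,0],[0.003,0,0.075,0],[0.003,0,0.09,0],[0.003,0,0.098,0],[0.003,0,0.101,0],[0.003,0,0.1015,0],[0.003,0,0.1015,0]]])

```text
clock: 7.68
position: [0.6405, -0.01, 0.0271]
tool_rot: [3.141, -0.0, 0.393]
force: [0.4, -0.5, -1.0]
grip_width: 0.0305
finger_force: 50.3
```

>>> carry_out(rows=[[[0,0,0,0],[0,0,0,0],[0,0,0,0],[0,0,0,0],[0,0,-0.02,0],[0,0,-0.055,0],[0,0,-0.09,0],[0,0,-0.11,0],[0,0,-0.115,0]]], grip=0.06)

```text
clock: 8.43
position: [0.6422, -0.009, 0.1455]
tool_rot: [3.14, -0.005, 0.394]
force: [0.3, 0.2, 0.2]
grip_width: 0.0601
finger_force: 0.0
```

```bash
python3 - <<'E'
from h import *
look('bushing_center',.0255)
print(go(.46,-.134,.14,22.5))
E
```

```text
wrist pt bushing_center [ 0.6368 -0.0122] [276. 200.] 0.56
rect [641. -10.] [39. 44.] 81 0.91
rect [ 644. -173.] [141. 129.] 11 0.67
8.58 [ 0.6403 -0.009   0.141 ] yaw 22.6 w 0.0602
[-0.2145, 0.0463, 0.001, np.float64(0.1)]
```

>>> carry_out(rows=[[[-0.025,0.005,0,0],[-0.06,0.013,0,0],[-0.098,0.021,0,0],[-0.136,0.029,0,0],[-0.17,0.037,0,0],[-0.197,0.043,0,0],[-0.21,0.046,0,0],[-0.2145,0.046,0,0],[-0.2145,0.046,0,0]]], grip=0.08)

```text
clock: 9.33
position: [0.4595, -0.1339, 0.1407]
tool_rot: [-3.141, 0.001, 0.393]
force: [0.3, 1.4, -0.2]
grip_width: 0.08
finger_force: 0.0
```

```bash
python3 - <<'E'
from h import *
look('grommet_center',.01)
E
```

```text
wrist pt grommet_center [ 0.4615 -0.1365] [279. 189.] 0.83
wrist pt grommet_center [ 0.5634 -0.3308] [512. 168.] 0.68
9.48 [ 0.461  -0.1327  0.1409] yaw 22.6 w 0.0801
```

>>> carry_out(rows=[[[0,0.002,0.03,0],[0,0.002,0.065,0],[0,0.002,0.1,0],[0,0.002,0.125,0],[0,0.002,0.1335,0],[0,0.002,0.135,0],[0,0.002,0.135,0]]])

```text
clock: 10.07
position: [0.4613, -0.1351, 0.0065]
tool_rot: [-3.141, 0.0, 0.395]
force: [0.1, 0.4, -0.2]
grip_width: 0.08
finger_force: 0.0
```

>>> carry_out(rows=[[[0,0,0,0],[0,0,0,0],[0,0,0,0],[0,0,0,0],[0,0,0,0],[0,0,0,0],[0,0,-0.015,0],[0,0,-0.045,0],[0,0,-0.08,0],[0,0,-0.105,0],[0,0,-0.115,0],[0,0,-0.115,0]]], grip=0.035, grip_force=30)

```text
clock: 11.07
position: [0.4622, -0.1361, 0.1243]
tool_rot: [3.139, -0.004, 0.393]
force: [1.6, 0.1, -0.7]
grip_width: 0.0496
finger_force: 32.4
```

```bash
python3 - <<'E'
from h import *
print(go(.564,-.338,.12,22.6),go(.564,-.338,.12,-30))
E
```

```text
[0.0167, 0.2255, 0.0043, np.float64(-0.1)] [0.0167, 0.2255, 0.0043, np.float64(52.5)]
```

>>> carry_out(rows=[[[0.002,0.025,0,0],[0.005,0.062,0,0],[0.008,0.1,0,0],[0.01,0.138,0,0],[0.013,0.175,0,0],[0.015,0.205,0,0],[0.017,0.22,0,0],[0.017,0.225,0,0],[0.017,0.225,0,0]]])

```text
clock: 11.82
position: [0.5623, -0.3374, 0.1201]
tool_rot: [-3.141, 0.001, 0.393]
force: [-0.7, 0.2, -0.8]
grip_width: 0.0493
finger_force: 32.4
```

```bash
python3 - <<'E'
from h import *
look('round_pocket_holder',.0,'w3')
E
```

```text
wrist pt round_pocket_holder [ 0.5647 -0.3411] [280. 192.] 0.96
rect [ 580. -349.] [123. 148.] 86 0.78
11.97 [ 0.5624 -0.3354  0.121 ] yaw 22.6 w 0.0495
```

View pics/w3.png

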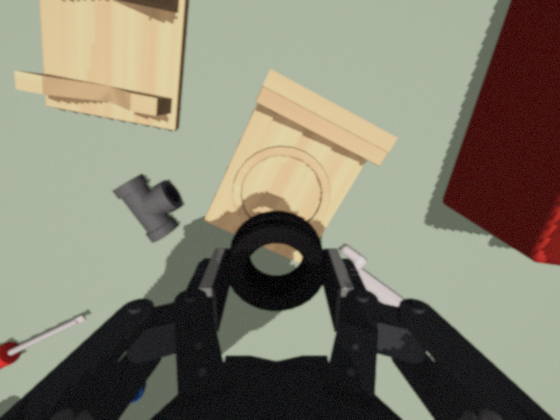

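The round pocket centre appears at about (281,190), a few mm off the tool centre, and the grommet hangs level in the fingers.

>>> carry_out(rows=[[[0.001,0.004,0.02,0],[0.001,0.004,0.05,0],[0.001,0.004,0.075,0],[0.001,0.004,0.09,0],[0.001,0.004,0.099,0],[0.001,0.004,0.102,0],[0.001,0.004,0.1025,0],[0.001,0.004,0.1025,0]]])

```text
clock: 12.63
position: [0.5658, -0.34, 0.0198]
tool_rot: [3.141, -0.001, 0.394]
force: [-0.5, -0.6, 0.3]
grip_width: 0.0493
finger_force: 33.3
```

>>> carry_out(rows=[[[0,0,0,0],[0,0,0,0],[0,0,0,0],[0,0,0,0],[0,0,-0.02,0],[0,0,-0.055,0],[0,0,-0.09,0],[0,0,-0.115,0],[0,0,-0.122,0]]], grip=0.07)

```text
clock: 13.38
position: [0.5668, -0.3411, 0.1454]
tool_rot: [3.137, -0.004, 0.393]
force: [0.8, -1.4, 0.0]
grip_width: 0.0697
finger_force: 0.0
```

```bash
python3 - <<'E'
from h import *
look('grommet_center',.022)
print(go(.451,.005,.14,-72))
E
```

```text
wrist pt grommet_center [ 0.5689 -0.3401] [274. 190.] 0.6
rect [ 566. -341.] [55. 53.] 3 0.87
13.53 [ 0.5653 -0.3402  0.1408] yaw 22.6 w 0.0698
[0.0269, -0.3626, 0.0008, np.float64(-85.4)]
```

>>> carry_out(rows=[[[0.002,-0.02,0,-7],[0.004,-0.053,0,-14],[0.007,-0.088,0,-21],[0.009,-0.123,0,-28],[0.012,-0.158,0,-35],[0.014,-0.193,0,-42],[0.017,-0.228,0,-49],[0.019,-0.263,0,-56],[0.022,-0.298,0,-63],[0.024,-0.33,0,-70],[0.026,-0.352,0,-77],[0.027,-0.3625,0,-84]]], grip=0.06)

```text
clock: 14.53
position: [0.4494, 0.008, 0.1398]
tool_rot: [-3.14, -0.002, 1.869]
force: [1.0, -0.1, 0.2]
grip_width: 0.0599
finger_force: 0.0
```

```bash
python3 - <<'E'
from h import *
look('small_clamp_center',.006,'w4')
print(np.round(bot.observe()['qpos'],2))
E
```

```text
wrist pt small_clamp_center [0.4523 0.0006] [277. 196.] 0.97
wrist pt small_clamp_center [ 0.2789 -0.2666] [ 74. 358.] 0.58
wrist pt small_clamp_center [ 0.3663 -0.0461] [181. 215.] 0.57
rect [452.   7.] [40. 50.] 18 0.79
rect [ 262. -248.] [34. 16.] 57 0.72
rect [366. -51.] [52. 41.] 83 0.63
14.68 [0.4504 0.0053 0.1398] yaw 106.5 w 0.0601
[ 0.28  0.43 -0.53  2.11  0.34  0.69 -0.19]
```

View pics/w4.png

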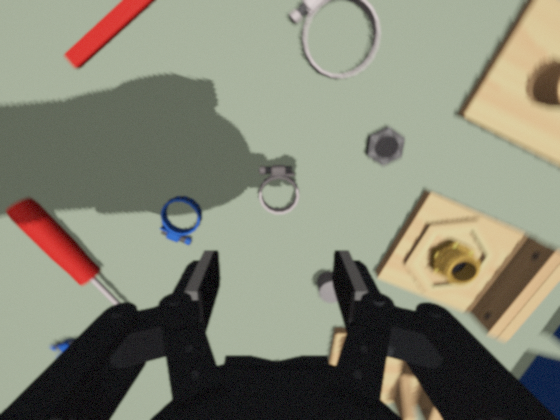

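The ring centre is at (279,195) with the housing straight up along tool +x, so the orientation is right. The blue ring at (181,215) is well clear.

>>> carry_out(rows=[[[-0.004,0.001,0.03,-1.5],[-0.004,0.001,0.065,-1.5],[-0.004,0.001,0.1,-1.5],[-0.004,0.001,0.125,-1.5],[-0.004,0.001,0.135,-1.5],[-0.004,0.001,0.137,-1.5],[-0.004,0.001,0.137,-1.5]]])

```text
clock: 15.27
position: [0.4531, 0.0011, 0.0037]
tool_rot: [-3.141, 0.0, 1.884]
force: [0.1, 0.5, 0.4]
grip_width: 0.0601
finger_force: 0.0
```

>>> carry_out(rows=[[[0,0,0,0],[0,0,0,0],[0,0,0,0],[0,0,0,0],[0,0,0,0],[0,0,0,0],[0,0,-0.015,0],[0,0,-0.045,0],[0,0,-0.08,0],[0,0,-0.105,0],[0,0,-0.115,0],[0,0,-0.115,0]]], grip=0.025, grip_force=25)

```text
clock: 16.27
position: [0.4547, 0.0009, 0.1217]
tool_rot: [3.137, 0.002, 1.885]
force: [0.5, -0.3, -0.5]
grip_width: 0.0361
finger_force: 25.7
```

```bash
python3 - <<'E'
from h import *
print(go(.572,.342,.13,108))
E
```

```text
[0.2882, 0.2169, -0.0083, np.float64(-0.0)]
```

>>> carry_out(rows=[[[0.018,0.014,-0.001,0],[0.046,0.035,-0.002,0],[0.077,0.058,-0.003,0],[0.108,0.081,-0.004,0],[0.139,0.105,-0.005,0],[0.17,0.128,-0.006,0],[0.2,0.151,-0.007,0],[0.231,0.174,-0.008,0],[0.26,0.196,-0.008,0],[0.28,0.21,-0.008,0],[0.288,0.217,-0.008,0],[0.288,0.217,-0.008,0]]])

```text
clock: 17.27
position: [0.5697, 0.3453, 0.1256]
tool_rot: [-3.141, -0.001, 1.888]
force: [-0.4, 0.0, 0.3]
grip_width: 0.0363
finger_force: 25.7
```

```bash
python3 - <<'E'
from h import *
look('thin_dowel_holder',.0,'w5')
print(px(bot.grab_frame('wrist'),[.572,.342,.038]))
E
```

```text
wrist pt thin_dowel_holder [0.5707 0.3408] [276. 195.] 0.88
rect [595. 335.] [114. 164.] 88 0.83
17.42 [0.57   0.3413 0.1261] yaw 108.0 w 0.0362
[279.05793744 204.01660344]
```

View pics/w5.png

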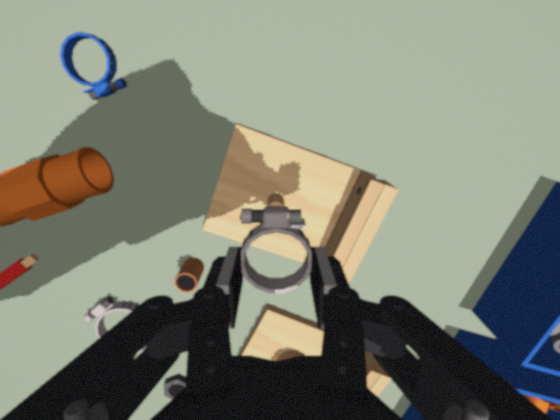

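The dowel shows at about (276,200), just beyond the held clamp and in line with the tool, which agrees with the network.

>>> carry_out(rows=[[[0,0,0.02,0],[0,0,0.045,0],[0,0,0.065,0],[0,0,0.078,0],[0,0,0.086,0],[0,0,0.09,0],[0,0,0.09,0]]])

```text
clock: 18.05
position: [0.5703, 0.3422, 0.0367]
tool_rot: [-3.141, 0.0, 1.886]
force: [-0.4, 0.3, 0.1]
grip_width: 0.036
finger_force: 25.7
```

>>> carry_out(rows=[[[0,0,0.01,0],[0,0,0.016,0],[0,0,0.019,0],[0,0,0.0195,0],[0,0,0.0195,0]]])

```text
clock: 18.47
position: [0.5702, 0.3425, 0.0174]
tool_rot: [-3.142, 0.0, 1.886]
force: [-0.2, 0.3, -0.9]
grip_width: 0.0363
finger_force: 25.7
```

>>> carry_out(rows=[[[0,0,0,0],[0,0,0,0],[0,0,0,0],[0,0,0,0],[0,0,-0.02,0],[0,0,-0.055,0],[0,0,-0.09,0],[0,0,-0.117,0],[0,0,-0.124,0]]], grip=0.055)

```text
clock: 19.22
position: [0.5717, 0.3437, 0.1461]
tool_rot: [3.136, -0.002, 1.886]
force: [0.1, 0.8, -0.2]
grip_width: 0.055
finger_force: 0.0
```

```bash
python3 - <<'E'
from h import *
look('small_clamp_center',.018,'w6')
print(go(.46,.153,.14,149))
E
```

```text
wrist pt small_clamp_center [0.5713 0.3417] [275. 192.] 0.85
wrist pt small_clamp_center [0.3978 0.4064] [98. 59.] 0.69
wrist pt small_clamp_center [0.6425 0.1819] [291. 337.] 0.59
rect [400. 402.] [41. 47.] 34 0.74
rect [567. 348.] [37. 49.] 18 0.68
19.37 [0.5704 0.3424 0.1413] yaw 108.1 w 0.0548
[-0.1459, -0.1636, 0.0013, np.float64(-40.9)]
```

View pics/w6.png

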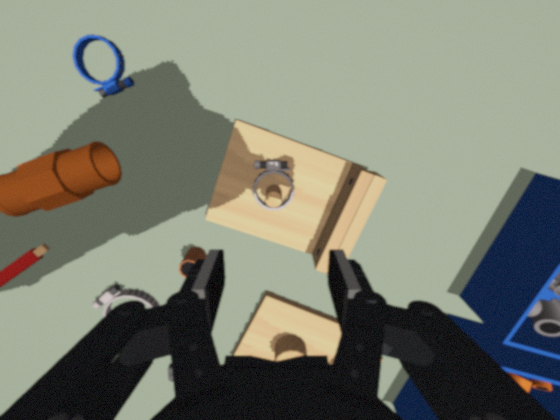

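The small clamp lies at (273,188) with the thin dowel inside it. Next is the large clamp.

>>> carry_out(rows=[[[-0.015,-0.017,0,-5],[-0.04,-0.044,0,-12],[-0.066,-0.074,0,-19],[-0.091,-0.103,0,-26],[-0.115,-0.13,0,-33],[-0.135,-0.151,0,-38],[-0.144,-0.161,0,-41],[-0.146,-0.164,0,-41],[-0.146,-0.164,0,-41]]], grip=0.0854)

```text
clock: 20.12
position: [0.459, 0.1519, 0.1404]
tool_rot: [-3.14, -0.001, 2.599]
force: [1.6, 1.1, -0.3]
grip_width: 0.0854
finger_force: 0.0
```

```bash
python3 - <<'E'
from h import *
look('large_clamp_center',.0065,'w7')
E
```

```text
wrist pt large_clamp_center [0.5657 0.3362] [498. 185.] 0.2
rect [459. 148.] [62. 74.] 59 0.91
20.27 [0.4598 0.154  0.1409] yaw 149.0 w 0.0854
```

View pics/w7.png

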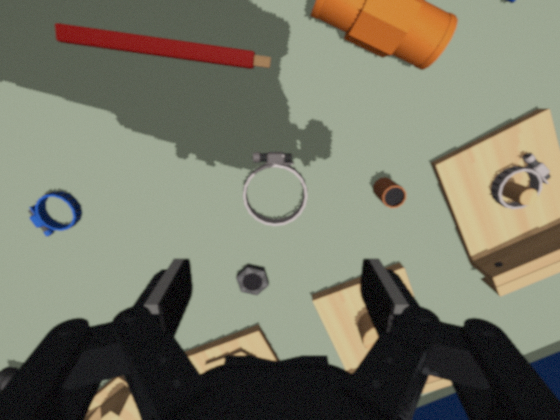

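```bash
python3 - <<'E'
from h import *
f=bot.grab_frame('wrist'); p=bot.observe()['position']
print(px(f,[p[0],p[1],.0065]), ray(f,[[275,193.5]],.0065), ray(f,[[275,191.5]],.013), f['pose'][:3,3]-p)
E
```

```text
[276.80050552 188.42814251] [[0.46331602 0.14985981]] [[0.45982895 0.15197859]] [-0.07196311  0.04205322  0.14160971]
```

The large ring is centred at (275,194) with its housing straight up along tool +x, so I'll shift about 5 mm back and 3 mm left.

>>> carry_out(rows=[[[-0.005,-0.003,0.03,0],[-0.005,-0.003,0.065,0],[-0.005,-0.003,0.1,0],[-0.005,-0.003,0.127,0],[-0.005,-0.003,0.1375,0],[-0.005,-0.003,0.1395,0],[-0.005,-0.003,0.1395,0]]])

```text
clock: 20.9
position: [0.4624, 0.1485, 0.002]
tool_rot: [-3.142, -0.0, 2.602]
force: [-0.3, 0.4, 0.6]
grip_width: 0.0855
finger_force: 0.0
```

>>> carry_out(rows=[[[0,0,0,0],[0,0,0,0],[0,0,0,0],[0,0,0,0],[0,0,0,0],[0,0,0,0],[0,0,-0.015,0],[0,0,-0.045,0],[0,0,-0.08,0],[0,0,-0.105,0],[0,0,-0.115,0],[0,0,-0.115,0]]], grip=0.045, grip_force=25)

```text
clock: 21.9
position: [0.4638, 0.1477, 0.1196]
tool_rot: [3.139, 0.004, 2.6]
force: [0.3, 0.1, 0.8]
grip_width: 0.0601
finger_force: 27.3
```

```bash
python3 - <<'E'
from h import *
print(go(.646,.1635,.125,149))
E
```

```text
[-0.1481, 0.1074, -0.0054, np.float64(-0.0)]
```

>>> carry_out(rows=[[[-0.018,0.013,-0.001,0],[-0.045,0.032,-0.002,0],[-0.075,0.054,-0.003,0],[-0.105,0.076,-0.004,0],[-0.13,0.094,-0.005,0],[-0.143,0.104,-0.005,0],[-0.148,0.107,-0.005,0],[-0.148,0.107,-0.005,0]]])

```text
clock: 22.57
position: [0.6444, 0.1632, 0.1205]
tool_rot: [-3.141, -0.001, 2.601]
force: [-0.2, -0.9, -0.9]
grip_width: 0.0601
finger_force: 27.3
```

```bash
python3 - <<'E'
from h import *
f=look('thick_dowel_holder',.0,'w8')
p=bot.observe()['position'];print(px(f,[p[0],p[1],.038]),px(f,[p[0],p[1],.0]))
E
```

```text
wrist pt thick_dowel_holder [0.6461 0.1647] [279. 194.] 0.79
rect [676. 155.] [121. 170.] 82 0.89
22.72 [0.6431 0.1633 0.1215] yaw 149.1 w 0.0601
[276.37903671 205.76524034] [276.33946433 191.61448661]
```

View pics/w8.png

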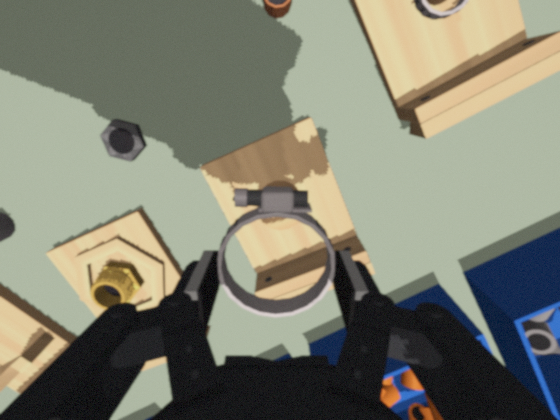

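The dowel is mostly hidden behind the housing at about (279,200). The top-view and wrist estimates agree on (0.646, 0.164).

>>> carry_out(rows=[[[-0.002,0.002,0.02,0],[-0.002,0.002,0.045,0],[-0.002,0.002,0.065,0],[-0.002,0.002,0.078,0],[-0.002,0.002,0.086,0],[-0.002,0.002,0.089,0],[-0.002,0.002,0.089,0]]])

```text
clock: 23.3
position: [0.6469, 0.1641, 0.0329]
tool_rot: [-3.142, -0.0, 2.602]
force: [-0.2, 0.7, -0.4]
grip_width: 0.0601
finger_force: 27.3
```

>>> carry_out(rows=[[[0,0,0.01,0],[0,0,0.015,0],[0,0,0.017,0],[0,0,0.017,0],[0,0,0.017,0]]])

```text
clock: 23.72
position: [0.6471, 0.164, 0.0161]
tool_rot: [-3.141, 0.0, 2.601]
force: [-2.0, -2.1, 3.6]
grip_width: 0.06
finger_force: 27.7
```

>>> carry_out(rows=[[[0,0,0,0],[0,0,0,0],[0,0,0,0],[0,0,0,0],[0,0,-0.02,0],[0,0,-0.055,0],[0,0,-0.09,0],[0,0,-0.12,0],[0,0,-0.127,0]]], grip=0.078)

```text
clock: 24.47
position: [0.6487, 0.165, 0.1479]
tool_rot: [3.137, 0.004, 2.601]
force: [0.3, -0.8, -0.6]
grip_width: 0.0782
finger_force: 0.0
```

```bash
python3 - <<'E'
from h import *
look('large_clamp_center',.0185,'w9')
print(go(.379,.293,.15,36))
E
```

```text
rect [643. 165.] [62. 74.] 59 0.66
24.62 [0.6472 0.1639 0.143 ] yaw 149.0 w 0.0781
[0.2964, -0.0272, -0.007, np.float64(-67.0)]
```

View pics/w9.png

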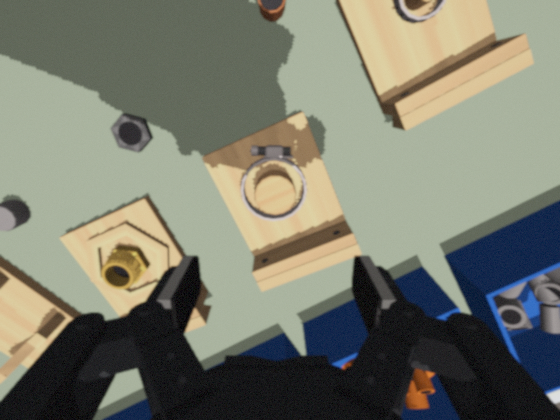

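The large clamp lies round the thick dowel at (273,188). The coupling is next; I'll turn the wrist the long way to stay well inside the range of the last joint.

>>> carry_out(rows=[[[0.01,-0.001,0,7],[0.03,-0.003,0,14],[0.055,-0.005,0,21],[0.08,-0.007,0,28],[0.105,-0.009,0,35],[0.13,-0.012,0,42],[0.155,-0.014,0,49],[0.18,-0.016,0,56],[0.205,-0.019,0,63],[0.225,-0.021,0,70],[0.245,-0.022,0,77],[0.26,-0.024,0,84]]], grip=0.08)

```text
clock: 25.62
position: [0.4098, 0.2775, 0.1416]
tool_rot: [-3.14, 0.002, 1.13]
force: [0.3, 0.1, -0.0]
grip_width: 0.0801
finger_force: 0.0
```

```bash
python3 - <<'E'
from h import *
print(go(.379,.293,.15,36),bot.observe()['qpos'].round(2))
E
```

```text
[0.0009, -0.0345, -0.0084, np.float64(28.8)] [-0.43  0.47 -0.37  2.    0.25  0.72 -1.39]
```

>>> carry_out(rows=[[[0,-0.008,-0.002,6],[0,-0.018,-0.004,13],[0.001,-0.027,-0.006,20],[0.001,-0.033,-0.008,26],[0.001,-0.0345,-0.008,29],[0.001,-0.0345,-0.008,29]]])

```text
clock: 26.12
position: [0.38, 0.2925, 0.1499]
tool_rot: [3.141, 0.002, 0.627]
force: [-0.3, 0.3, -0.4]
grip_width: 0.08
finger_force: 0.0
```

```bash
python3 - <<'E'
from h import *
f=look('coupling_center',.023,'w10')
p=bot.observe()['position'];print(px(f,[p[0],p[1],.023]),px(f,[p[0],p[1],.046]))
E
```

```text
wrist pt coupling_center [0.3761 0.2955] [270. 192.] 0.81
rect [374. 292.] [112.  47.] 37 0.72
26.27 [0.3807 0.2922 0.1501] yaw 36.2 w 0.0801
[275.84381644 189.84763728] [275.84247918 197.65877875]
```

View pics/w10.png

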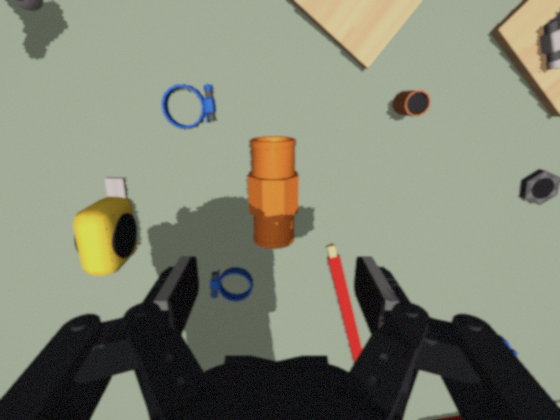

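The collar is centred at (273,193), 2–3 mm left of the tool and well aligned. The fingers have clear space beside it.

>>> carry_out(rows=[[[0,-0.0025,0.03,0],[0,-0.0025,0.065,0],[0,-0.0025,0.1,0],[0,-0.0025,0.13,0],[0,-0.0025,0.142,0],[0,-0.0025,0.144,0],[0,-0.0025,0.144,0]]])

```text
clock: 26.85
position: [0.3791, 0.2942, 0.0061]
tool_rot: [3.142, 0.002, 0.63]
force: [-0.5, -0.2, 1.5]
grip_width: 0.0799
finger_force: 0.0
```

>>> carry_out(rows=[[[0,0,0,0],[0,0,0,0],[0,0,0,0],[0,0,0,0],[0,0,0,0],[0,0,0,0],[0,0,-0.015,0],[0,0,-0.045,0],[0,0,-0.08,0],[0,0,-0.115,0],[0,0,-0.135,0],[0,0,-0.135,0]]], grip=0.03, grip_force=40)

```text
clock: 27.85
position: [0.381, 0.2958, 0.1466]
tool_rot: [-3.141, -0.007, 0.629]
force: [1.5, 0.5, -1.0]
grip_width: 0.0449
finger_force: 42.3
```

```bash
python3 - <<'E'
from h import *
f=look('notched_holder',0)
print(go(.626,-.173,.15,11), bot.observe()['qpos'].round(2))
E
```

```text
rect [295. 233.] [237. 111.] 36 0.59
28.0 [0.3794 0.2945 0.1421] yaw 36.1 w 0.0455
[-0.0757, 0.5231, -0.0079, np.float64(25.1)] [-0.58  0.43 -0.26  2.05  0.17  0.68 -1.89]
```

>>> carry_out(rows=[[[-0.002,0.015,0,2],[-0.006,0.045,0,4],[-0.011,0.08,0,6],[-0.017,0.117,0,8],[-0.022,0.154,0,10],[-0.027,0.191,0,12],[-0.033,0.228,0,14],[-0.038,0.265,0,16],[-0.044,0.302,0,18],[-0.049,0.339,0,20],[-0.054,0.376,0,22],[-0.059,0.41,-0.002,25]]])

```text
clock: 29.0
position: [0.5728, -0.0744, 0.1424]
tool_rot: [-3.141, 0.002, 0.19]
force: [-0.7, 1.0, -1.4]
grip_width: 0.0452
finger_force: 42.2
```

```bash
python3 - <<'E'
from h import *
print(go(.626,-.173,.15,11))
E
```

```text
[0.0336, 0.1069, -0.0076, np.float64(-0.1)]
```

>>> carry_out(rows=[[[0.009,0.028,-0.003,0],[0.018,0.06,-0.005,0],[0.027,0.088,-0.008,0],[0.032,0.102,-0.008,0],[0.034,0.107,-0.008,0],[0.034,0.107,-0.008,0]]])

```text
clock: 29.5
position: [0.6263, -0.1713, 0.1503]
tool_rot: [-3.141, 0.002, 0.191]
force: [-0.1, 0.5, -1.0]
grip_width: 0.0451
finger_force: 42.3
```

```bash
python3 - <<'E'
from h import *
f=look('notched_holder',0,'w11')
p=bot.observe()['position']
for z in(0,.012,.044,.15):print(z,px(f,[p[0],p[1],z]))
T=bot.grab_frame('top');d=near(bot.spot_point(T,'notched_holder'),(362,140));print(d and ray(T,d['position'],0))
E
```

```text
wrist pt notched_holder [ 0.6278 -0.1785] [282. 184.] 0.72
rect [ 638. -173.] [148. 121.] 11 0.94
29.65 [ 0.6263 -0.1687  0.1512] yaw 11.1 w 0.0451
0 [272.61314829 183.3162769 ]
0.012 [272.47753347 186.68508668]
0.044 [272.05838675 197.09711705]
0.15 [269.54749953 259.47010575]
[[ 0.62839181 -0.17588572]]
```

View pics/w11.png

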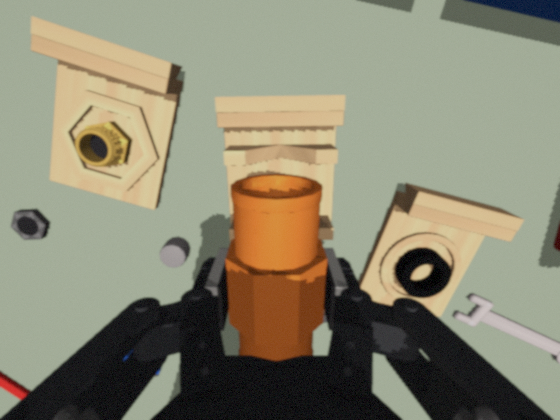

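Back board (215–345) and far slat are centred at column 280 while the tool projects to 272, so I'll shift +7.5 mm along tool y. I'll lower in two steps.

>>> carry_out(rows=[[[0,0.004,0.015,0],[0,0.0075,0.04,0],[0,0.0075,0.065,0],[0,0.0075,0.085,0],[0,0.0075,0.097,0],[0,0.0075,0.103,0],[0,0.0075,0.105,0],[0,0.0075,0.105,0]]])

```text
clock: 30.42
position: [0.6286, -0.1772, 0.0472]
tool_rot: [3.141, -0.0, 0.193]
force: [0.4, -0.4, -1.0]
grip_width: 0.0453
finger_force: 42.3
```

```bash
python3 - <<'E'
from h import *
f=bot.grab_frame('wrist');g=bot.grab_frame('scene')
a=cv2.resize(g['pixels'][250:400,170:330],(640,600),interpolation=3);cv2.imwrite('pics/s12.png',a[:,:,::-1])
o=bot.observe();print(o['position'],o['force'],o['grip_width'])
E
```

```text
[ 0.62896441 -0.17745234  0.04796942] [ 0.01408457 -0.80165643 -0.3357065 ] 0.044863270094045914
```

View pics/s12.png

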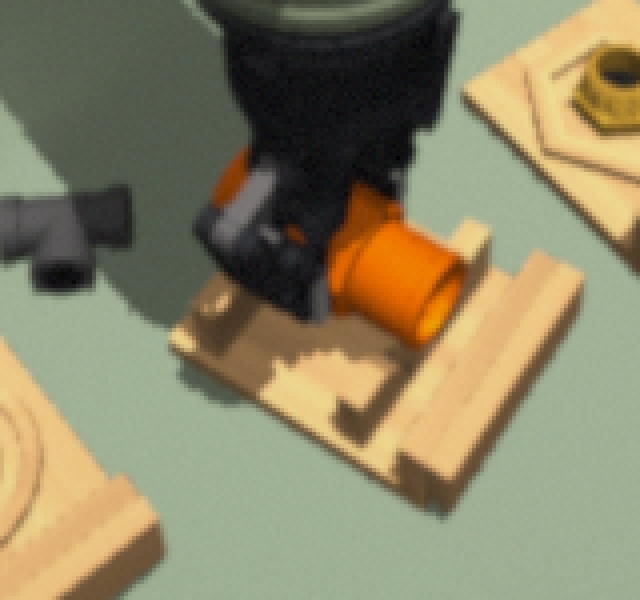

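The coupling is level and lined up with the notches, with the collar between the slats. I'll lower it and watch the force.

>>> carry_out(rows=[[[0,0,0.006,0],[0,0,0.012,0],[0,0,0.017,0],[0,0,0.02,0],[0,0,0.021,0],[0,0,0.021,0]]])

```text
clock: 31.02
position: [0.6284, -0.1759, 0.0271]
tool_rot: [-3.14, 0.0, 0.194]
force: [-11.6, 9.2, 30.8]
grip_width: 0.0451
finger_force: 46.6
```

>>> carry_out(rows=[[[0,-0.001,-0.001,0],[-0.001,-0.002,-0.001,0],[-0.001,-0.002,-0.0005,0],[-0.001,-0.002,0,0],[-0.001,-0.002,0,0]]])

```text
clock: 31.43
position: [0.6282, -0.1758, 0.0272]
tool_rot: [3.14, -0.002, 0.193]
force: [-2.5, 1.4, 21.9]
grip_width: 0.0451
finger_force: 45.7
```

>>> carry_out(rows=[[[0,0,-0.001,0],[0,0,-0.0015,0],[0,0,-0.0015,0]]])

```text
clock: 31.68
position: [0.6275, -0.1759, 0.0275]
tool_rot: [3.141, -0.001, 0.193]
force: [1.1, -1.5, 6.8]
grip_width: 0.0453
finger_force: 43.5
```

>>> carry_out(rows=[[[0,0,0,0],[0,0,0,0],[0,0,0,0],[0,0,0,0],[0,0,-0.02,0],[0,0,-0.055,0],[0,0,-0.09,0],[0,0,-0.125,0],[-0.04,0,-0.14,0],[-0.08,0,-0.15,0],[-0.11,0,-0.15,0],[-0.12,0,-0.15,0]]], grip=0.075)

```text
clock: 32.68
position: [0.5052, -0.2001, 0.1781]
tool_rot: [3.141, 0.001, 0.19]
force: [0.3, -1.0, -0.8]
grip_width: 0.0748
finger_force: 0.0
```

```bash
python3 - <<'E'
from h import *
f=look('coupling_center',.042,'w13');print(ray(f,[[280,200]],.04))
g=bot.grab_frame('scene');a=cv2.resize(g['pixels'][140:420,110:440],(800,600),interpolation=3)
cv2.imwrite('pics/s13.png',a[:,:,::-1])
E
```

```text
wrist pt coupling_center [ 0.6244 -0.1754] [273.  49.] 0.94
rect [ 617. -178.] [87. 48.] 11 0.67
rect [ 618. -178.] [87. 95.] 12 0.45
32.83 [ 0.5092 -0.1988  0.1776] yaw 11.0 w 0.0749
[[ 0.49318377 -0.20749813]]
```

View pics/s13.png

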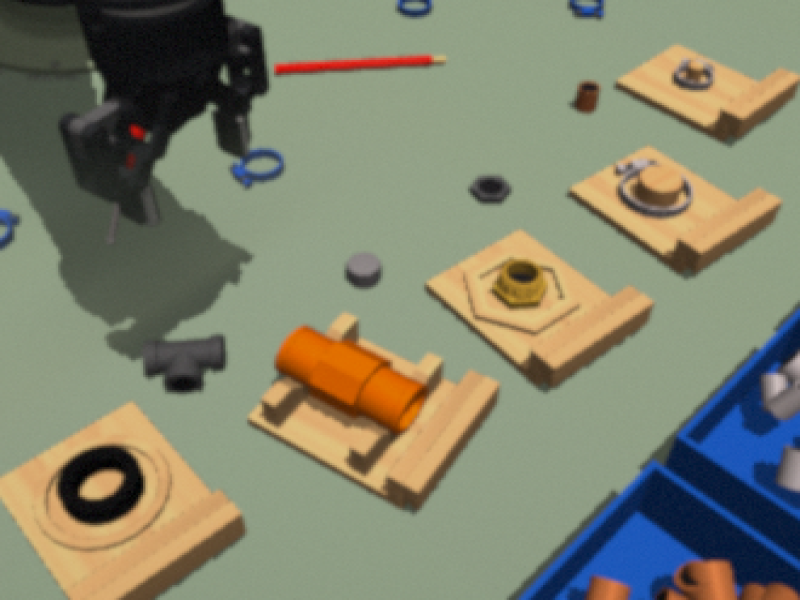

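All five fittings are in place: the clamps lie round their dowels, the bushing and grommet are in their pockets, and the coupling sits in both notches.

```bash
python3 -c "
from workcell import bot
print(bot.job_done())"
```

```text
the job is handed in; nothing more can be done
None
```

All five fittings are in their own holders, released and at rest, and the job was handed in at about 33 s of the 128 s limit; no verdict came back.

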